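Feed the slide on by one turn of its hand wheel

TASK

Advance the small feed slide on the bench by pushing its hand wheel round by the upright handle, clockwise as seen from above, through exactly one full turn, so that the handle is back where it began. Then push the lock lever at the other end of the slide clockwise (seen from above) as far as it goes, and come away. Only push, gently, with the fingertips: grip nothing, and leave the things that stand around where they are.

Things in the scene. Friction and masses are not known exactly. Their poses are not given: they have to be found in the camera images.
- feed_slide: Fixed grey feed slide, base plate 100 (x) x 300 (y) x 14 mm. Origin under the wheel's axis on the bench top; the base plate runs from y = +55 to y = -245 mm in its own frame. A square gear housing (84 x 88 mm, to 70 mm high) carries the hand wheel; a low aluminium carriage with a vee block (at most 75 mm high) lies between housing and end block. It stands at varying places and yaws, but does not move.
- wheel_centre (a point): Point on the hand wheel's upright axis, 115 mm above the bench, level with the middle of the wheel's handle. Nothing of the wheel but the handle stands above 97 mm.
- wheel_handle (a point): Middle of the upright black handle (round, 16 mm diameter, from 91 to 135 mm above the bench) that stands on the aluminium hand wheel's rim, 50 mm from the axis. The rim (112 mm outside diameter) lies flat, its top 91 mm above the bench.
- wheel (a joint): Angle of the hand wheel, rad, grows clockwise seen from above. It starts anywhere from -1.2 to 1.2 and runs freely on to 9.5 (no stop or click at one turn); it stays where it is left. About 0.12 N m turns it (2.5 N at the handle). One turn drives the carriage 20 mm away from the wheel.
- lock_pivot (a point): Point on the upright axis of the lock lever on the slide's end block, 92 mm above the bench, level with the middle of its knob.
- lock_knob (a point): Middle of the upright black knob (round, 15 mm diameter, from 72 to 108 mm above the bench) at the end of the steel lock lever, 50 mm from the lever's pivot. The lever's bar is 10 mm thick, its top 74 mm above the bench; the pivot's boss reaches 79 mm.
- lock (a joint): Angle of the lock lever, rad, grows clockwise seen from above: 0 to 0.25 at the start (open), 1.25 against its stop (locked). It stays where it is left; about 0.06 N m (1.2 N at the knob) moves it.
- marker: Loose marker pen, 15 x 132 x 15 mm, lying in front of the slide (origin at the centre of its underside). Leave alone.
- timer: Loose small timer, 62 x 68 x 21 mm, lying near the slide's lock end. Leave alone.
- pliers: Loose pliers, 52 x 161 x 11 mm, lying to the left of the wheel. Leave alone.
- bronze_block: Loose flat metal block, 61 x 85 x 10 mm, lying in front of the wheel. Leave alone.
- steel_cup: Loose steel cup, 70 mm across, 85 mm high, standing to the left. Leave alone.
- cot_jar: Loose jar with a lid, 62 mm across, 66 mm high, standing at the far left. Leave alone.

How it is judged (in metres and radians):
On the way, in this order (a step that is already met when the one before it is completed fails the run):
1. the wheel has been pushed clockwise through one turn: its handle is back within 12 mm of where it began (distance of wheel_handle from where it was at the start of the episode below 0.012 m and value of joint wheel above 4 rad), for 0.2 s.
2. the lock lever has been pushed home (value of joint lock above 1.1 rad), for 0.2 s.
At the end, for the whole second after the job is handed in: The wheel has made one clockwise turn (handle within 12 mm, about 14 degrees, of where it began) and the lock lever stands within 0.15 rad of its stop (all of step 1 and value of joint wheel below 8.5 rad and value of joint lock above 1.1 rad); the robot touches nothing.
It fails at once if the wheel or its handle is gripped or pushed harder than 35 N (contact force between the fingers and wheel above 35 N).
It fails at once if the lock lever is gripped or pushed harder than 35 N (contact force between the fingers and lock above 35 N).
It fails at once if a thing standing around is moved by more than 30 mm or lifted (distance of any of marker, timer, pliers, bronze_block, steel_cup, cot_jar from where it was at the start of the episode above 0.03 m).
It also fails if it takes over 62 s, if anything falls off the work surface, if the arm or the gripper's body presses on something with over 40 N, if the wrist force passes 120 N, or if a joint passes its speed limit or range.

ROBOT

A 6-joint arm with a two-finger parallel gripper is mounted at the origin on a cart in front of the work surface, level with it; the furniture and walls round the work are solid. World frame = base frame: x ahead of the robot, y to its left, z up, the work surface at z = 0. Lengths are in m, angles in degrees, forces in N, time in s.
With the tool pointing down it reaches from about 0.4 to 0.825 m from the base axis. Payload 7 kg.
Tool frame: the origin (TCP) lies at the very end of the fingers, on their centre line; the grasp point (between the pads) lies 19 mm behind it (r.hold_point_z is the distance from the TCP to the grasp point, in m); x points along the fingers, y is the direction in which the jaws open and shut, and the axes are right-handed (so a half turn about x gives the same grasp; the last joint's range is limited). The gripper opens to 88 mm and grips with 3 to 60 N. Pads are 19 mm wide; open, the fingers measure 130 mm over their backs; the gripper's body (78 mm by 193 mm) begins 47 mm behind the grasp point.
Start: joints at [-60.212, 20.546, 0.682, 0, -70.136, -16.507], TCP at [0.155, -0.657, 0.227] pointing down, gripper open.
Joint ranges: [-176.03, 176.03], [-82.01, 121.73], [-58.28, 71.71], [-173.87, 95.51], [-174.79, -0.11], [-173.66, 173.66]. Speed limits (degrees/s): [136.94, 136.94, 172.46, 180, 180, 180].

INTERFACE

Orientations are given as [roll, pitch, yaw] about the fixed x, y, z axes, in that order (R = Rz(yaw) Ry(pitch) Rx(roll)).
In Python, from plant import r gives the robot as it stands. The module is installed in compiled form; this text tells all that it offers.
- The arm moves only by the shell command python3 -m creep 'ROWS' [FORCE]. ROWS is JSON, a list of rows, each a list of 7 numbers: the turn, a rotation vector about the tool's x, y, z in rad, then the shift along the tool's x, y, z in cm, then the opening in per cent of the stroke, from 0 (shut) to 100 (fully open). In form: [[rx, ry, rz, x, y, z, fingers], ...]. A call has 1 to 8 rows; each row shifts and turns the commanded pose from where the row before left it, along the tool's axes as they then stand; what a row does not reach is not made up. A row lasts 1/10 s, in which the tool goes at most 50 mm and 8.59 degrees, less where a joint would pass 70% of its speed; a pose out of reach is approached as far as the arm can. A call is refused whole if a number of a shift passes 5 or a number of a turn 0.15, either way. A call with a gripper value outside its range is refused whole. The fingers move at their own pace and stop on an object; FORCE is the grip in N (left out, the last holds). Time passes only in rows, so rows that do not move let the fingers close. It gives the time, the measured TCP pose, the force and the opening at its end, in the units of the state.
- r.get_state(): the state, without advancing time (a new reading comes with each control period).
- r.capture(name): name is "side" or "top"; returns (picture, depth): 480x640x3 uint8, blue, green, red; 480x640 float32, m along the optical axis (not along the pixel's ray), 0 where there is no reading.
- r.camera_info(name): a dict with "fovy" (degrees; the focal length in pixels is half the picture's height over the tangent of half this angle, whatever the lens; pixels are square), "cx", "cy" (the principal point, pixels), "camera_from_world" (4x4, takes a point from world to camera coordinates). Camera axes: x right, y down, z forward; pixel columns grow to the right and rows downward; lengths in m; the calibration is good to about 2 mm. A picture is of the moment at which its call begins. camera_info takes no time and is no camera call.
- r.close_job(): hands the job in, once; it reports no verdict.
Trained networks look in the newest picture that a camera, given by its name, has taken for a name from the list of things; names that differ only in an ending like _2 or _b are one class to them, and where a whole thing is asked for, a point or a joint stands for the part that bears it (a point fixed in the world has none). Each returns a list of dicts, best first, with "score" (0 to 1); they miss things now and then, are a little off and sometimes report something else, mostly with a low value. They report only what shows in the picture. A call takes as long as a camera call.
- r.look_for(query, camera): "rect" ([left, top, right, bottom] in pixels, round what is visible of it).
- r.masks_of(query, camera): "pixels" (480x640 bool, what is visible of it) and "rect" ([left, top, right, bottom] in pixels, round what is visible of it).
The state is a dict: "time_s": time; "joints": joint angles; "qd": joint speeds; "joint_torque": joint torques, N m; "tcp_pos": TCP position; "eef_rot": TCP orientation; "contact_force": force on the tool from outside, world axes, zero at the start; "moment": the same for the moment, N m; "gripper_width": finger opening in m.
Only numpy, scipy, OpenCV 4.12 (cv2) and the standard library are available. Lean on these libraries where they do the work, as an engineer would, in place of code of your own. Each camera call takes 0.05 s, during which the arm holds its last target. There are 200 camera calls.

## Working session

There is one attempt and no reset: what is moved stays moved. The work goes in short steps, Python scripts to look and compute and a shell command to move; the robot and the scene stay as the last step left them, time stands still between calls to the robot, and variables do not carry over. Pictures are saved under pics/ and viewed, about 8 in all and at most 12, crops included, and the job is handed in when it is done.

```bash
mkdir -p pics
cat > h.py <<'E'
import numpy as np, cv2
from plant import r
def proj(cam,P):
    i=r.camera_info(cam);T=np.array(i["camera_from_world"]);f=240/np.tan(np.radians(i["fovy"]/2))
    p=T[:3,:3]@np.array(P)+T[:3,3];return i["cx"]+f*p[0]/p[2],i["cy"]+f*p[1]/p[2]
def cloud(cam,d):
    i=r.camera_info(cam);T=np.array(i["camera_from_world"]);f=240/np.tan(np.radians(i["fovy"]/2))
    v,u=np.mgrid[:480,:640];c=np.stack([(u-i["cx"])/f*d,(v-i["cy"])/f*d,d],-1)
    w=(c-T[:3,3])@T[:3,:3];w[d<=0]=np.nan;return w
E
python3 - <<'E'
from h import *
for c in("top","side"):
    im,d=r.capture(c);cv2.imwrite(f"pics/{c}0.png",im);w=cloud(c,d)
    T=np.array(r.camera_info(c)["camera_from_world"]);print(c,-T[:3,:3].T@T[:3,3])
    for q in["wheel_handle","wheel","lock_knob","lock","feed_slide","marker","timer","pliers","bronze_block","steel_cup","cot_jar"]:
        for m in r.masks_of(q,c)[:2]:
            p=w[m["pixels"]];p=p[~np.isnan(p[:,0])]
            if len(p):print(q,round(m["score"],2),np.round(m["rect"]).tolist(),np.round(np.median(p,0),3),np.round(np.percentile(p,2,axis=0),3),np.round(np.percentile(p,98,axis=0),3))
s=r.get_state();print(s)
E
```

```text
top [0.38452679 0.0303383  1.30545499]
wheel_handle 0.59 [344.0, 220.0, 394.0, 267.0] [ 0.486 -0.085  0.09 ] [ 0.435 -0.135  0.069] [ 0.538 -0.03   0.133]
wheel 0.9 [342.0, 215.0, 391.0, 267.0] [ 0.488 -0.086  0.09 ] [ 0.435 -0.135  0.013] [ 0.538 -0.031  0.132]
wheel 0.25 [340.0, 215.0, 489.0, 283.0] [ 0.467 -0.174  0.054] [ 0.408 -0.322  0.011] [ 0.533 -0.032  0.097]
lock_knob 0.71 [382.0, 282.0, 437.0, 294.0] [ 0.384 -0.181  0.014] [ 0.37  -0.241  0.003] [ 0.398 -0.119  0.019]
lock_knob 0.46 [462.0, 246.0, 486.0, 269.0] [ 0.452 -0.316  0.076] [ 0.432 -0.339  0.069] [ 0.472 -0.29   0.109]
lock 0.52 [461.0, 247.0, 486.0, 269.0] [ 0.45  -0.314  0.076] [ 0.429 -0.342  0.068] [ 0.473 -0.29   0.109]
feed_slide 0.95 [343.0, 216.0, 488.0, 283.0] [ 0.467 -0.173  0.054] [ 0.408 -0.318  0.011] [ 0.533 -0.032  0.097]
feed_slide 0.68 [165.0, 258.0, 210.0, 286.0] [0.417 0.342 0.023] [ 0.386  0.297 -0.004] [0.448 0.362 0.085]
marker 0.6 [382.0, 282.0, 437.0, 293.0] [ 0.384 -0.184  0.013] [ 0.37  -0.243  0.005] [ 0.398 -0.119  0.019]
timer 0.98 [474.0, 267.0, 499.0, 291.0] [ 0.403 -0.368  0.018] 
[... 1577 characters left out ...]
] [0.518 0.346 0.002] [0.577 0.403 0.071]
{'time_s': 1.2, 'joints': array([-6.02137793e+01,  2.05464042e+01,  6.80552941e-01,  2.24532028e-04,
       -7.01355813e+01, -1.65074211e+01]), 'qd': array([ 0.00256129,  0.03853464, -0.04346568, -0.03423704,  0.02509349,
       -0.01494241]), 'joint_torque': array([ 3.42791081e-04, -5.82402134e+01,  2.93303239e+01,  7.00284362e+00,
        1.22741595e-02, -3.15421221e-05]), 'tcp_pos': array([ 0.15501683, -0.65692631,  0.22655076]), 'eef_rot': array([114.89262349,  89.99855192, 128.17149935]), 'contact_force': array([-0.26753982,  0.17152608,  0.42664788]), 'moment': array([ 0.03725876, -0.01007423,  0.03024436]), 'gripper_width': 0.0874501993411845}
```

View pics/top0.png

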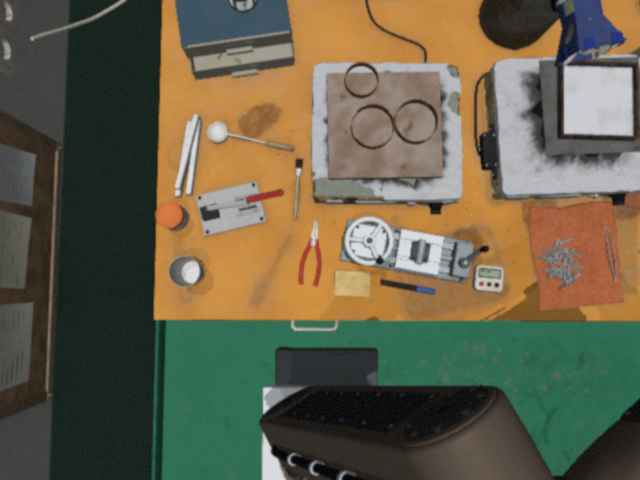

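View pics/side0.png

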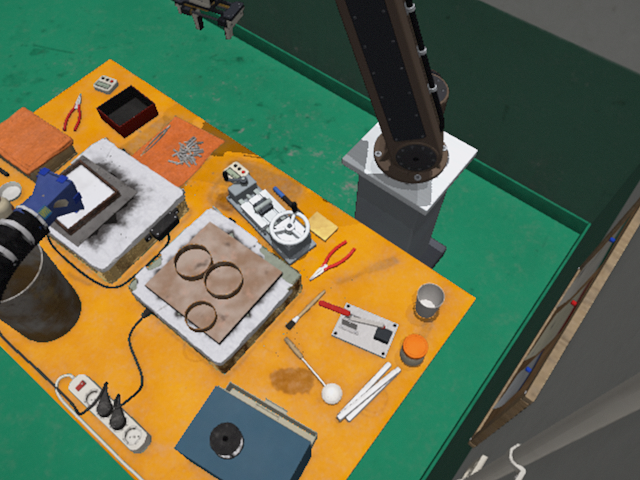

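The top picture shows the wheel at about (368,241), its handle near (379,258) and the lock knob near (485,248). Next I'll get exact positions from the depth images.

Run:
```python
from h import *
from scipy.optimize import least_squares
C=[]
for c in("top","side"):
    A=[]
    for k in range(3):
        im,d=r.capture(c);A.append(d)
    w=cloud(c,np.median(A,0)).reshape(-1,3);w=w[~np.isnan(w[:,0])]
    near=lambda x,y,R:np.hypot(w[:,0]-x,w[:,1]-y)<R
    p=w[near(.487,-.085,.075)]
    h=p[p[:,2]>.105];print(c,"handle",len(h),h.mean(0).round(4),h.min(0).round(3),h.max(0).round(3), "top",h[h[:,2]>.125].mean(0).round(4))
    rim=p[(p[:,2]>.084)&(p[:,2]<.098)]
    q=rim[np.hypot(*(rim[:,:2]-[.487,-.085]).T)>.035]
    s=least_squares(lambda a:np.hypot(q[:,0]-a[0],q[:,1]-a[1])-a[2],[.487,-.085,.048],loss="soft_l1",f_scale=.004);print("rim",s.x.round(4),q.min(0).round(3),q.max(0).round(3))
    l=w[near(.452,-.318,.07)];k=l[l[:,2]>.09];print("knob",len(k),k.mean(0).round(4))
    b=l[(l[:,2]>.066)&(l[:,2]<.083)];print("lever",len(b),np.c_[b].round(3).tolist()[:60])
    g=w[(w[:,0]>.53)&(w[:,0]<.72)&(w[:,1]<.1)&(w[:,1]>-.45)];print("behind zmax",np.percentile(g[:,2],[50,90,99]).round(3))
    f=w[(w[:,2]>.008)&(w[:,2]<.02)&near(.465,-.18,.17)]
    if c=="top":
        im2=im[190:310,320:520];cv2.imwrite("pics/crop0.png",cv2.resize(im2,None,fx=4,fy=4,interpolation=cv2.INTER_CUBIC))
m=r.masks_of("feed_slide","top")[0]["pixels"].astype(np.uint8)
cn=max(cv2.findContours(m,0,2)[0],key=cv2.contourArea);print(cv2.minAreaRect(cn))
```

```text
top handle 47 [ 0.4404 -0.102   0.1295] [ 0.433 -0.11   0.112] [ 0.449 -0.095  0.137] top [ 0.4406 -0.1027  0.1329]
rim [ 0.4862 -0.0828  0.0493] [ 0.432 -0.138  0.084] [ 0.54  -0.028  0.095]
knob 43 [ 0.4687 -0.3376  0.103 ]
lever 160 [[0.47, -0.333, 0.075], [0.468, -0.33, 0.07], [0.468, -0.332, 0.073], [0.468, -0.333, 0.077], [0.466, -0.328, 0.071], [0.466, -0.329, 0.073], [0.465, -0.331, 0.076], [0.465, -0.333, 0.076], [0.465, -0.335, 0.078], [0.463, -0.325, 0.071], [0.463, -0.326, 0.076], [0.463, -0.329, 0.074], [0.463, -0.331, 0.074], [0.463, -0.334, 0.073], [0.463, -0.335, 0.075], [0.463, -0.338, 0.075], [0.461, -0.321, 0.069], [0.461, -0.323, 0.072], [0.461, -0.324, 0.075], [0.461, -0.327, 0.074], [0.461, -0.329, 0.074], [0.461, -0.33, 0.076], [0.461, -0.333, 0.074], [0.461, -0.336, 0.072], [0.459, -0.319, 0.069], [0.459, -0.32, 0.074], [0.459, -0.322, 0.073], [0.459, -0.324, 0.074], [0.459, -0.327, 0.074], [0.459, -0.328, 0.075], [0.459, -0.332, 0.072], [0.456, -0.315, 0.073], [0.456, -0.317, 0.074], [0.457, -0.321, 0.071], [0.456, -0.322, 0.074], [0.456, -0.324, 0.075], [0.4
[... 1687 characters left out ...]
5, -0.295, 0.075], [0.433, -0.292, 0.075], [0.431, -0.291, 0.074], [0.475, -0.335, 0.079], [0.472, -0.335, 0.076], [0.471, -0.331, 0.078], [0.467, -0.332, 0.073], [0.466, -0.329, 0.074], [0.465, -0.326, 0.075], [0.463, -0.323, 0.076], [0.462, -0.321, 0.077], [0.46, -0.319, 0.076], [0.457, -0.317, 0.075], [0.454, -0.316, 0.073], [0.453, -0.313, 0.075], [0.452, -0.31, 0.075], [0.449, -0.31, 0.072], [0.448, -0.307, 0.074], [0.446, -0.304, 0.075], [0.445, -0.301, 0.076], [0.44, -0.303, 0.069], [0.441, -0.297, 0.075], [0.438, -0.295, 0.074], [0.437, -0.293, 0.074]]
behind zmax [0.106 0.131 0.151]
((413.923095703125, 249.88461303710938), (143.3608856201172, 48.832916259765625), 11.309932708740234)
```

View pics/crop0.png

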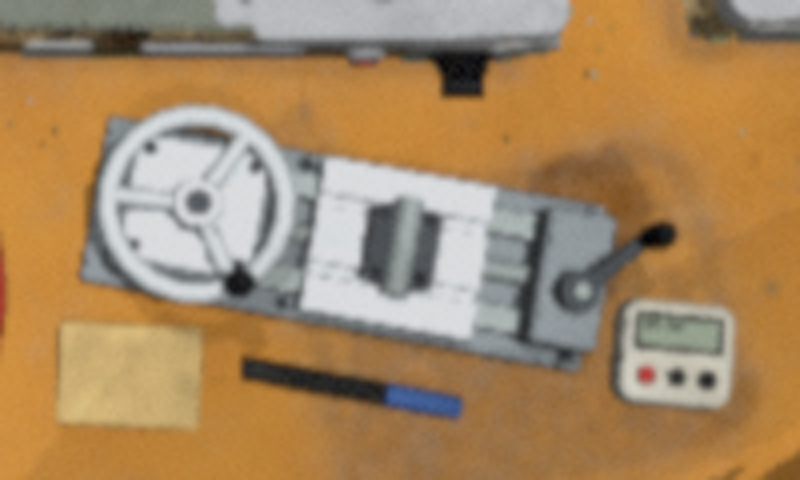

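```bash
python3 -m creep '[[-0.15,0,0,0,0,5,0],[-0.15,0,0,0,0,0,0],[-0.15,0,0,0,0,0,0],[-0.15,0,0,0,0,0,0],[-0.15,0,0,0,0,0,0],[-0.15,0,0,0,0,0,0],[0,0,0,0,0,0,0]]'
cat >> h.py <<'E'
from scipy.spatial.transform import Rotation as Ro
def st():
    s=r.get_state();R=Ro.from_euler("xyz",s["eef_rot"],degrees=True).as_matrix()
    th=np.degrees(np.arctan2(R[1,2],R[0,2]))
    print("t",round(s["time_s"],2),"tcp",s["tcp_pos"].round(4),"theta",th.round(2),"tilt",R[:2,0].round(4),"j",s["joints"].round(1),"F",s["contact_force"].round(1),"w",round(s["gripper_width"],3))
    return s,R
def goto(x,y,z=None):
    s,R=st();d=np.array([x,y,s["tcp_pos"][2] if z is None else z])-s["tcp_pos"];print("tool shift cm",(R.T@d*100).round(2))
E
python3 -c "from h import *;st()"
```

```text
time_s: 2.25
tcp_pos: [0.2037, -0.6454, 0.2266]
eef_rot: [134.8, 90.0, -160.2]
contact_force: [0.6, 0.7, 0.7]
gripper_width: 0.0374
t 2.25 tcp [ 0.2037 -0.6454  0.2266] theta 64.98 tilt [-0. -0.] j [-56.   20.7   0.9   0.  -70.2  31. ] F [0.6 0.7 0.7] w 0.037
```

```bash
python3 -m creep '[[0,0,0,0,0,4.7,0],[0,0,0,0,0,4.7,0],[0,0,0,0,0,4.7,0],[0,0,0,0,0,4.7,0],[0,0,0,0,0,4.7,0],[0,0,0,0,0,4.7,0],[0,0,0,0,0,4.7,0],[0,0,0,0,0,4.7,0]]';python3 -m creep '[[0,0,0,0,0,4.7,0],[0,0,0,0,0,4.7,0],[0,0,0,0,0,4.7,0],[0,0,0,0,0,4.7,0],[-0.149,0,0,0,0,0,0],[-0.149,0,0,0,0,0,0],[-0.149,0,0,0,0,0,0],[-0.149,0,0,0,0,0,0]]';python3 -m creep '[[-0.149,0,0,0,0,0,0],[-0.149,0,0,0,0,0,0],[-0.149,0,0,0,0,0,0],[-0.149,0,0,0,0,0,0],[-0.149,0,0,0,0,0,0],[-0.149,0,0,0,0,0,0],[-0.149,0,0,0,0,0,0],[-0.149,0,0,0,0,0,0]]';python3 -c "from h import *;st()"
```

```text
time_s: 3.05
tcp_pos: [0.3639, -0.3034, 0.2269]
eef_rot: [-85.5, 89.9, -21.0]
contact_force: [1.0, -0.1, -0.2]
gripper_width: 0.0006
time_s: 3.85
tcp_pos: [0.4435, -0.1346, 0.2267]
eef_rot: [-92.4, 90.0, 6.6]
contact_force: [-0.0, 0.5, 0.4]
gripper_width: 0.0004
time_s: 4.65
tcp_pos: [0.4434, -0.135, 0.2268]
eef_rot: [-164.9, 90.0, 2.5]
contact_force: [0.2, -0.1, -0.5]
gripper_width: 0.0003
t 4.65 tcp [ 0.4434 -0.135   0.2268] theta 167.34 tilt [0.0005 0.    ] j [  7.5   0.1 -24.8   0.  -65.   69.8] F [ 0.2 -0.1 -0.5] w 0.0
```

```bash
python3 -m creep '[[-0.149,0,0,0,0,0,0],[-0.149,0,0,0,0,0,0],[-0.149,0,0,0,0,0,0],[-0.149,0,0,0,0,0,0],[-0.149,0,0,0,0,0,0],[-0.149,0,0,0,0,0,0],[-0.149,0,0,0,0,0,0],[-0.149,0,0,0,0,0,0]]';python3 -m creep '[[-0.149,0,0,2,0,0,0],[-0.149,0,0,3,0,0,0],[-0.149,0,0,3,0,0,0],[0,0,0,2,0,0,0],[0,0,0,0,0,0,0]]';python3 - <<'E'
from h import *
st()
for c in("top","side"):
    im,d=r.capture(c);cv2.imwrite(f"pics/{c}1.png",im)
    u,v=map(int,proj(c,[.46,-.1,.11]));a=im[v-60:v+60,u-80:u+80];cv2.imwrite(f"pics/c1{c}.png",cv2.resize(a,None,fx=4,fy=4,interpolation=cv2.INTER_CUBIC))
a=np.vstack([cv2.imread("pics/c1top.png")[90:390],cv2.imread("pics/c1side.png")[90:390]]);cv2.imwrite("pics/c1.png",a)
E
```

```text
time_s: 5.45
tcp_pos: [0.4434, -0.1349, 0.2267]
eef_rot: [136.3, 90.0, 12.0]
contact_force: [-0.4, -0.2, -0.0]
gripper_width: 0.0003
time_s: 5.95
tcp_pos: [0.4415, -0.135, 0.1243]
eef_rot: [-79.2, 89.7, -178.3]
contact_force: [0.1, 0.9, 0.2]
gripper_width: 0.0005
t 5.95 tcp [ 0.4415 -0.135   0.1243] theta -99.08 tilt [-0.0048 -0.0001] j [  7.5   6.1 -33.3  -0.  -50.8 163.4] F [0.1 0.9 0.2] w 0.0
```

View pics/c1.png

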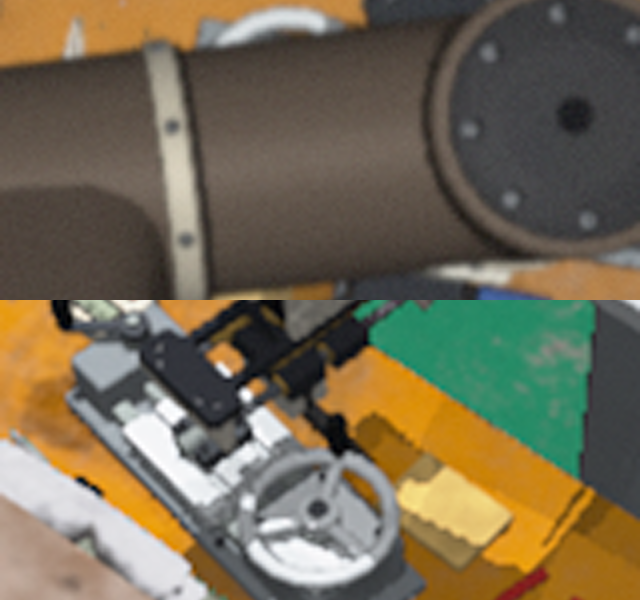

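```bash
python3 -m creep '[[0,0,0,1.6,0,0,0],[0,0,0,0,-0.07,-0.6,0],[0,0,0,0,-0.07,-0.6,0],[0,0,0,0,-0.07,-0.6,0],[0,0,0,0,-0.07,-0.4,0],[0,0,0,0,-0.07,-0.4,0],[0,0,0,0,-0.07,-0.4,0],[0,0,0,0,0,0,0]]'
cat >> h.py <<'E'
C=np.array([.487,-.0815]);P=np.array([.437,-.298])
def handle():
    im,d=r.capture("side");w=cloud("side",d).reshape(-1,3)
    n=(np.abs(np.hypot(w[:,0]-C[0],w[:,1]-C[1]-.0015)-.05)<.015)&(w[:,2]>.1)&(w[:,2]<.138)
    return im,w[n]
def crop(im,name,X=(.47,-.1,.11)):
    u,v=map(int,proj("side",X));a=im[v-60:v+60,u-80:u+80];cv2.imwrite(name,cv2.resize(a,None,fx=4,fy=4,interpolation=cv2.INTER_CUBIC))
E
python3 - <<'E'
from h import *
st();im,p=handle();crop(im,"pics/s2.png")
E
```

```text
time_s: 6.85
tcp_pos: [0.4436, -0.1043, 0.1114]
eef_rot: [11.3, 90.0, -87.5]
contact_force: [-2.1, -1.6, 0.5]
gripper_width: 0.0006
t 6.85 tcp [ 0.4436 -0.1043  0.1114] theta -98.79 tilt [ 0.     -0.0003] j [ 11.7   6.3 -35.2   0.  -48.5 159.5] F [-2.1 -1.6  0.5] w 0.001
```

View pics/s2.png

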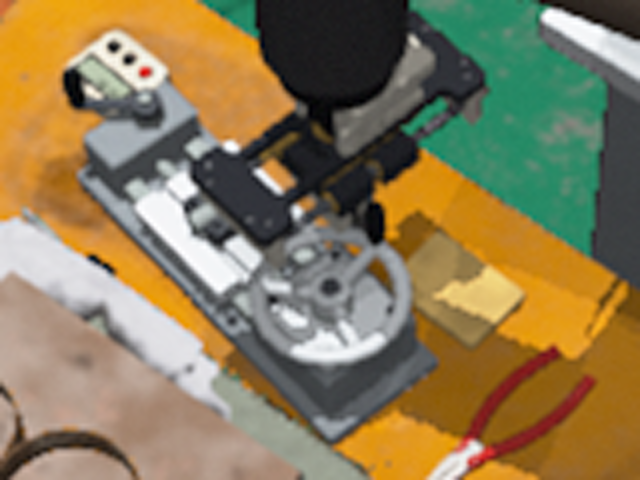

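```bash
python3 -m creep '[[0,0,0,0,-0.07,-0.6,0],[0,0,0,0,-0.07,-0.6,0],[0.1,0,0,0,-0.15,-0.43,0],[0.1,0,0,0,-0.15,-0.43,0],[0.1,0,0,0,-0.15,-0.43,0],[0.1,0,0,0,-0.15,-0.43,0],[0.1,0,0,0,-0.15,-0.43,0],[0.1,0,0,0,-0.15,-0.43,0]]'
cat >> h.py <<'E'
def cen():
    s,R=st();d=R.T@np.array([*(C-s["tcp_pos"][:2]),0])*100;print("C in tool y,z cm",d[1:].round(2),"F tool",(R.T@s["contact_force"]).round(1))
E
python3 - <<'E'
from h import *
cen();im,p=handle();crop(im,"pics/s3.png")
E
```

```text
time_s: 7.7
tcp_pos: [0.4469, -0.0652, 0.111]
eef_rot: [133.5, 89.9, 0.1]
contact_force: [-0.5, -3.6, -0.3]
gripper_width: 0.0008
t 7.7 tcp [ 0.4469 -0.0652  0.111 ] theta -133.4 tilt [0.0013 0.    ] j [ 16.9   5.9 -35.8   0.  -48.2 119.7] F [-0.5 -3.6 -0.3] w 0.001
C in tool y,z cm [ 4.03 -1.57] F tool [0.3 2.1 3. ]
```

View pics/s3.png

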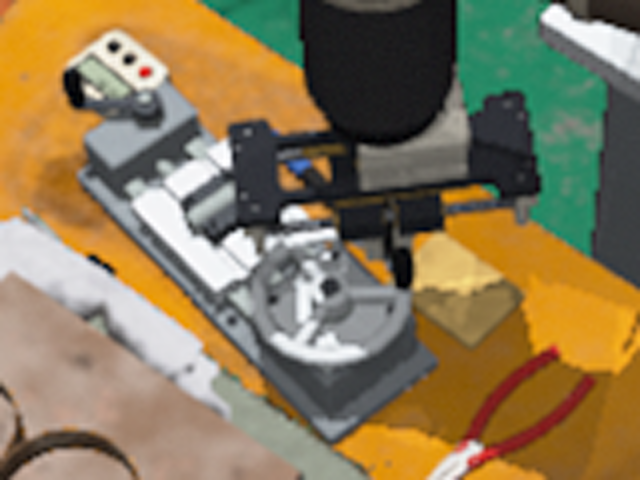

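```bash
for i in 1; do python3 -m creep '[[0.1,0,0,0,-0.15,-0.43,0],[0.1,0,0,0,-0.15,-0.43,0],[0.1,0,0,0,-0.15,-0.43,0],[0.1,0,0,0,-0.15,-0.43,0],[0.1,0,0,0,-0.15,-0.43,0],[0.1,0,0,0,-0.15,-0.43,0],[0.1,0,0,0,-0.15,-0.43,0],[0.1,0,0,0,-0.15,-0.43,0]]'; done
python3 -c "from h import *;cen()"; python3 -m creep '[[0.1,0,0,0,-0.15,-0.43,0],[0.1,0,0,0,-0.15,-0.43,0],[0.1,0,0,0,-0.15,-0.43,0],[0.1,0,0,0,-0.15,-0.43,0],[0.1,0,0,0,-0.15,-0.43,0],[0.1,0,0,0,-0.15,-0.43,0],[0.1,0,0,0,-0.15,-0.43,0],[0.1,0,0,0,-0.15,-0.43,0]]'
python3 - <<'E'
from h import *
cen();im,p=handle();crop(im,"pics/s4.png")
E
```

```text
time_s: 8.55
tcp_pos: [0.4707, -0.0399, 0.1106]
eef_rot: [-13.8, 90.0, 167.0]
contact_force: [-2.0, -2.1, 0.8]
gripper_width: 0.0006
t 8.55 tcp [ 0.4707 -0.0399  0.1106] theta -179.13 tilt [-0.0004  0.0001] j [ 19.1   8.  -33.3  -0.  -48.7  71.8] F [-2.  -2.1  0.8] w 0.001
C in tool y,z cm [ 4.19 -1.57] F tool [-0.8  2.   2.1]
time_s: 9.35
tcp_pos: [0.5061, -0.0396, 0.1104]
eef_rot: [7.7, 90.0, 142.7]
contact_force: [-3.0, 0.1, 0.7]
gripper_width: 0.0005
t 9.35 tcp [ 0.5061 -0.0396  0.1104] theta 135.02 tilt [-0.0007  0.0005] j [ 17.7  11.2 -29.1  -0.1 -49.7  27.4] F [-3.   0.1  0.7] w 0.0
C in tool y,z cm [ 4.31 -1.61] F tool [-0.7  2.   2.2]
```

View pics/s4.png

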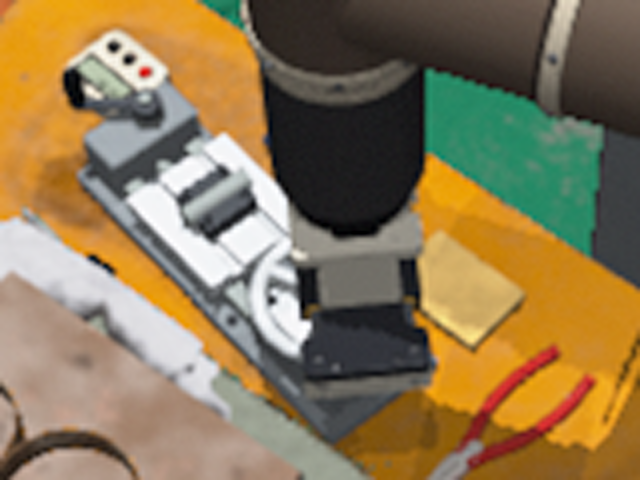

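```bash
python3 -m creep '[[0.1,0,0,0,-0.15,-0.43,0],[0.1,0,0,0,-0.15,-0.43,0],[0.1,0,0,0,-0.15,-0.43,0],[0.1,0,0,0,-0.15,-0.43,0],[0.1,0,0,0,-0.15,-0.43,0],[0.1,0,0,0,-0.15,-0.43,0],[0.1,0,0,0,-0.15,-0.43,0],[0.1,0,0,0,-0.15,-0.43,0]]'
python3 -c "from h import *;cen()"; python3 -m creep '[[0.1,0,0,0,-0.15,-0.43,0],[0.1,0,0,0,-0.15,-0.43,0],[0.1,0,0,0,-0.15,-0.43,0],[0.1,0,0,0,-0.15,-0.43,0],[0.1,0,0,0,-0.15,-0.43,0],[0.1,0,0,0,-0.15,-0.43,0],[0.1,0,0,0,-0.15,-0.43,0],[0.1,0,0,0,-0.15,-0.43,0]]';python3 -c "from h import *;cen()"
```

```text
time_s: 10.2
tcp_pos: [0.5317, -0.0646, 0.1106]
eef_rot: [-42.9, 89.9, 46.4]
contact_force: [-1.5, 3.0, -1.1]
gripper_width: 0.0006
t 10.2 tcp [ 0.5317 -0.0646  0.1106] theta 89.3 tilt [0.0011 0.0012] j [ 14.   13.6 -25.8  -0.1 -50.5 -14.7] F [-1.5  3.  -1.1] w 0.001
C in tool y,z cm [ 4.45 -1.74] F tool [1.1 1.6 3. ]
time_s: 11.0
tcp_pos: [0.5323, -0.1001, 0.1111]
eef_rot: [-31.1, 89.8, 12.4]
contact_force: [2.1, 1.4, -1.8]
gripper_width: 0.0004
t 11.0 tcp [ 0.5323 -0.1001  0.1111] theta 43.49 tilt [0.0042 0.0009] j [ 10.1  14.  -25.2  -0.  -50.5 -56.6] F [ 2.1  1.4 -1.8] w 0.0
C in tool y,z cm [ 4.47 -2.  ] F tool [ 1.8 -0.4  2.4]
```

```bash
python3 -m creep '[[0.1,0,0,0,-0.15,-0.43,0],[0.1,0,0,0,-0.15,-0.43,0],[0.1,0,0,0,-0.15,-0.43,0],[0.1,0,0,0,-0.15,-0.43,0],[0.1,0,0,0,-0.15,-0.43,0],[0.1,0,0,0,-0.15,-0.43,0],[0.1,0,0,0,-0.15,-0.43,0],[0.1,0,0,0,-0.15,-0.43,0]]'
python3 - <<'E'
from h import *
cen();im,p=handle();crop(im,"pics/s5.png")
E
```

```text
time_s: 11.8
tcp_pos: [0.5065, -0.1248, 0.1117]
eef_rot: [0.4, 89.7, -1.9]
contact_force: [3.6, -2.3, 0.1]
gripper_width: 0.0003
t 11.8 tcp [ 0.5065 -0.1248  0.1117] theta -2.33 tilt [ 0.005  -0.0002] j [ 7.800e+00  1.220e+01 -2.770e+01  1.000e-01 -4.980e+01 -1.001e+02] F [ 3.6 -2.3  0.1] w 0.0
C in tool y,z cm [ 4.25 -2.13] F tool [-0.1 -2.2  3.7]
```

View pics/s5.png

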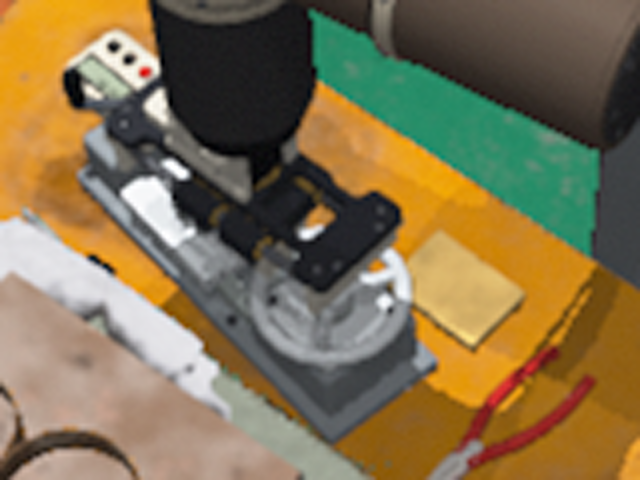

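```bash
python3 -m creep '[[0.1,0,0,0,-0.15,-0.43,0],[0.1,0,0,0,-0.15,-0.43,0],[0.1,0,0,0,-0.15,-0.43,0],[0.1,0,0,0,-0.15,-0.43,0],[0.1,0,0,0,-0.15,-0.43,0],[0.1,0,0,0,-0.15,-0.43,0],[0.1,0,0,0,-0.15,-0.43,0],[0.1,0,0,0,-0.15,-0.43,0]]'
python3 -m creep '[[0.1,0,0,0,-0.15,-0.43,0],[0,0,0,0,0,0,0]]'
python3 - <<'E'
from h import *
cen();im,p=handle();crop(im,"pics/s6.png");print(len(p),p.min(0),p.max(0))
E
```

```text
time_s: 12.65
tcp_pos: [0.4695, -0.123, 0.1112]
eef_rot: [34.3, 89.9, -13.9]
contact_force: [1.0, -4.2, 1.3]
gripper_width: 0.0003
time_s: 12.85
tcp_pos: [0.4651, -0.1204, 0.111]
eef_rot: [66.1, 89.9, 12.3]
contact_force: [0.5, -0.7, 0.0]
gripper_width: -0.0
t 12.85 tcp [ 0.4651 -0.1204  0.111 ] theta -53.76 tilt [0.0015 0.0003] j [   9.     8.6  -32.4   -0.   -48.9 -152.8] F [ 0.5 -0.7  0. ] w -0.0
C in tool y,z cm [ 4.07 -1.84] F tool [-0.  -0.1  0.9]
3 [ 0.44127613 -0.10180769  0.10706254] [ 0.442548   -0.10034518  0.11828556]
```

View pics/s6.png

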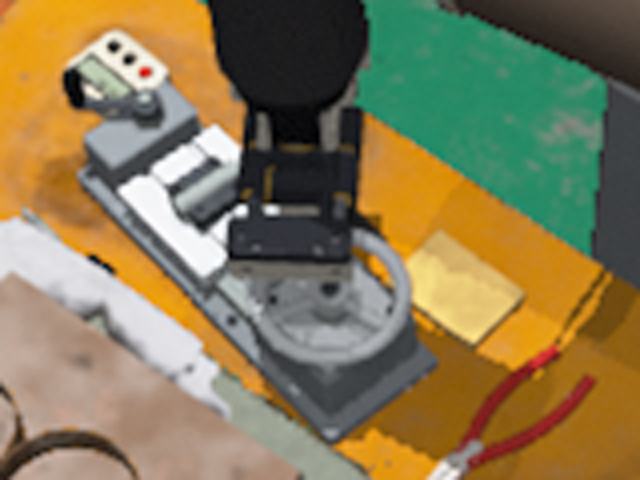

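```bash
python3 -m creep '[[0.1,0,0,0,-0.15,-0.43,0],[0.1,0,0,0,-0.15,-0.43,0],[0,0,0,0,0,0,0],[0,0,0,0,0,1.5,0],[0,0,0,-3,0,1,0],[0,0,0,-4,0,2,0],[0,0,0,-3,0,4,0],[0,0,0,0,0,4,0]]'
python3 -m creep '[[0,0,0,0,0,4,0],[0,0,0,0,0,0,0]]'
python3 - <<'E'
from h import *
cen()
for c in("side","top"):
    w=np.concatenate([cloud(c,r.capture(c)[1]).reshape(-1,3) for k in range(3)])
    h=w[(np.hypot(w[:,0]-.487,w[:,1]+.085)<.075)&(w[:,2]>.105)&(w[:,2]<.14)];print(c,len(h),h.mean(0).round(4),"top",h[h[:,2]>.125].mean(0).round(4))
im,_=r.capture("side");crop(im,"pics/s7.png",(.45,-.2,.1))
E
```

```text
time_s: 13.7
tcp_pos: [0.5128, -0.2303, 0.2158]
eef_rot: [53.8, 89.5, -11.1]
contact_force: [1.3, 0.8, 0.5]
gripper_width: 0.0004
time_s: 13.9
tcp_pos: [0.5277, -0.2685, 0.2096]
eef_rot: [-95.3, 90.0, -160.5]
contact_force: [-0.4, 0.8, -1.1]
gripper_width: 0.0004
t 13.9 tcp [ 0.5277 -0.2685  0.2096] theta -65.15 tilt [-0.0006 -0.0002] j [  -8.1   13.5  -11.6    0.   -65.  -147.1] F [-0.4  0.8 -1.1] w 0.0
C in tool y,z cm [  4.17 -18.68] F tool [ 1.1 -0.  -0.9]
side 137 [ 0.4422 -0.0968  0.1235] top [ 0.4406 -0.0978  0.1313]
top 0 [nan nan nan] top [nan nan nan]<stdin>:5: RuntimeWarning: Mean of empty slice.
  ret = um.true_divide(
```

View pics/s7.png

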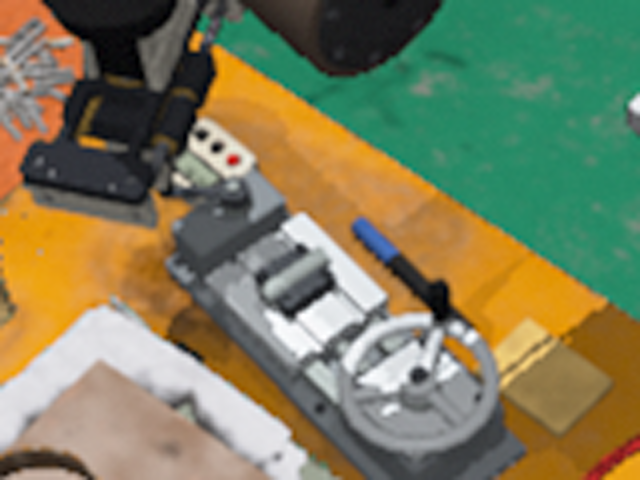

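The handle is back to within about 2 mm of where it began. Now the lock.

```bash
python3 -m creep '[[-0.15,0,0,0,0,0,0],[-0.15,0,0,0,0,0,0],[-0.15,0,0,0,0,0,0],[-0.15,0,0,0,0,0,0],[-0.15,0,0,0,0,0,0],[-0.15,0,0,0,0,0,0],[-0.15,0,0,0,0,0,0],[-0.15,0,0,0,0,0,0]]'
python3 -m creep '[[-0.15,0,0,0,0,0,0],[-0.15,0,0,0,0,0,0],[-0.15,0,0,0,0,0,0],[-0.15,0,0,0,0,0,0],[0,0,0,0,0,0,0]]'
python3 -c "
from h import *
goto(.4985,-.312,.088)
w=np.concatenate([cloud('side',r.capture('side')[1]).reshape(-1,3) for k in range(3)])
l=w[(np.hypot(w[:,0]-.452,w[:,1]+.318)<.05)&(w[:,2]>.09)&(w[:,2]<.112)];print(len(l),l.mean(0).round(4))"
```

```text
time_s: 15.05
tcp_pos: [0.5262, -0.2645, 0.211]
eef_rot: [-7.2, 90.0, -3.3]
contact_force: [0.3, -0.4, -0.7]
gripper_width: 0.0006
time_s: 15.55
tcp_pos: [0.5262, -0.2645, 0.211]
eef_rot: [-41.6, 90.0, -3.6]
contact_force: [1.2, 0.6, 0.6]
gripper_width: 0.0004
t 15.55 tcp [ 0.5262 -0.2645  0.211 ] theta 37.99 tilt [ 0.0007 -0.    ] j [ -7.7  13.1 -11.9  -0.  -65.  -44.3] F [1.2 0.6 0.6] w 0.0
tool shift cm [12.3  -2.03 -5.11]
1 [ 0.4777 -0.3343  0.0917]
```

```bash
python3 -m creep '[[0,0,0,0,-2.0,-2.6,0],[0,0,0,0,0,-2.5,0],[0,0,0,4,0,0,0],[0,0,0,4,0,0,0],[0,0,0,3,0,0,0],[0,0,0,1.3,0,0,0],[0,0,0,0,0,0,0]]'
python3 - <<'E'
from h import *
st();s=r.get_state();R=Ro.from_euler("xyz",s["eef_rot"],degrees=True).as_matrix()
for n,q in(("pivot",[.437,-.298]),("knob",[.4695,-.3365])):print(n,(R.T@np.array([*(np.array(q)-s["tcp_pos"][:2]),0])*100)[1:].round(2))
im,_=r.capture("side");crop(im,"pics/s8.png",(.46,-.32,.1))
E
```

```text
time_s: 16.4
tcp_pos: [0.4971, -0.3119, 0.086]
eef_rot: [128.3, 89.8, 166.0]
contact_force: [0.2, -0.1, 0.4]
gripper_width: 0.0003
t 16.4 tcp [ 0.4971 -0.3119  0.086 ] theta 37.66 tilt [-0.0033  0.0008] j [-13.   19.7 -20.7  -0.  -49.7 -39.3] F [ 0.2 -0.1  0.4] w 0.0
pivot [ 4.78 -3.91]
knob [-0.26 -3.69]
```

View pics/s8.png

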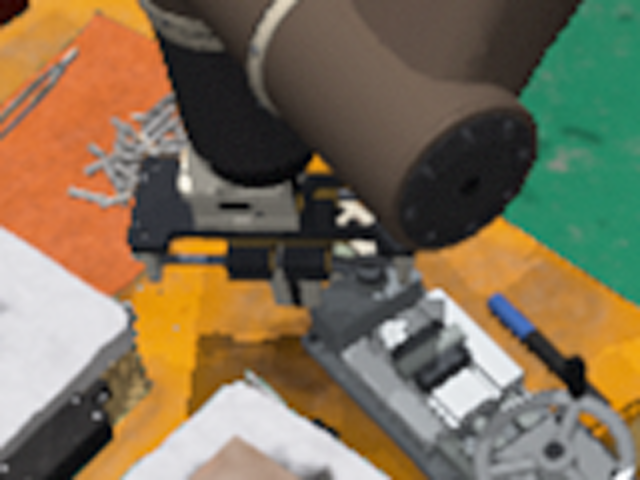

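```bash
python3 -m creep '[[0,0,0,0,0,-0.8,0],[0,0,0,0,0,-0.7,0],[0,0,0,0,0,-0.5,0],[0.1,0,0,0,-0.15,-0.49,0],[0.1,0,0,0,-0.15,-0.49,0],[0.1,0,0,0,-0.15,-0.49,0],[0.1,0,0,0,-0.15,-0.49,0],[0.1,0,0,0,-0.15,-0.49,0]]'
python3 -m creep '[[0.1,0,0,0,-0.15,-0.49,0],[0.1,0,0,0,-0.15,-0.49,0],[0.1,0,0,0,-0.15,-0.49,0],[0,0,0,0,0,0,0]]'
cat >> h.py <<'E'
def lk():
    s,R=st();print("pivot",(R.T@np.array([*(P-s["tcp_pos"][:2]),0])*100)[1:].round(2),"Ft",(R.T@s["contact_force"]).round(1))
E
python3 -c "from h import *;lk()"
```

```text
time_s: 17.25
tcp_pos: [0.4643, -0.3427, 0.0888]
eef_rot: [-28.9, 89.8, -20.1]
contact_force: [1.7, 0.6, 0.9]
gripper_width: 0.0003
time_s: 17.65
tcp_pos: [0.4493, -0.3478, 0.0885]
eef_rot: [-11.7, 89.9, -19.9]
contact_force: [-0.2, -0.5, 0.7]
gripper_width: 0.0004
t 17.65 tcp [ 0.4493 -0.3478  0.0885] theta -8.22 tilt [ 0.0016 -0.0006] j [-18.   17.9 -23.2   0.  -48.8 -80.2] F [-0.2 -0.5  0.7] w 0.0
pivot [ 4.76 -1.93] Ft [-0.7 -0.5 -0.2]
```

```bash
python3 -m creep '[[0.05,0,0,0,-0.08,-0.25,0],[0.05,0,0,0,-0.08,-0.25,0],[0.05,0,0,0,-0.08,-0.25,0],[0.05,0,0,0,-0.08,-0.25,0]]';python3 -c "from h import *;lk()"; python3 -m creep '[[0.05,0,0,0,-0.08,-0.25,0]]';  python3 -m creep '[[0.03,0,0,0,-0.05,-0.15,0]]'; python3 -c "from h import *;lk()"
```

```text
time_s: 18.05
tcp_pos: [0.4396, -0.3487, 0.0884]
eef_rot: [-5.6, 89.9, -25.1]
contact_force: [0.9, -0.6, 1.0]
gripper_width: 0.0008
t 18.05 tcp [ 0.4396 -0.3487  0.0884] theta -19.48 tilt [ 0.0018 -0.0008] j [-18.4  17.3 -24.1   0.  -48.5 -91.1] F [ 0.9 -0.6  1. ] w 0.001
pivot [ 4.69 -1.94] Ft [-1.  -0.3  1. ]
time_s: 18.15
tcp_pos: [0.437, -0.3486, 0.0884]
eef_rot: [-2.1, 89.9, -24.5]
contact_force: [1.9, -0.8, 1.0]
gripper_width: 0.0005
time_s: 18.25
tcp_pos: [0.4352, -0.3484, 0.0882]
eef_rot: [0.2, 89.9, -23.9]
contact_force: [1.8, -0.6, 0.5]
gripper_width: 0.0004
t 18.25 tcp [ 0.4352 -0.3484  0.0882] theta -24.09 tilt [ 0.0015 -0.0007] j [-18.5  17.  -24.6   0.  -48.3 -95.5] F [ 1.8 -0.6  0.5] w 0.0
pivot [ 4.67 -1.9 ] Ft [-0.5  0.2  1.9]
```

```bash
for i in 1 2 3 ; do :; done; python3 -m creep '[[0.03,0,0,0,-0.05,-0.15,0],[0.03,0,0,0,-0.05,-0.15,0]]'|grep -E "tcp|force"; python3 -m creep '[[0.03,0,0,0,-0.05,-0.15,0]]'|grep -E "tcp|force"; python3 -m creep '[[0.03,0,0,0,-0.05,-0.15,0]]'|grep -E "tcp|force"; python3 -c "from h import *;lk()"
```

```text
tcp_pos: [0.4318, -0.3479, 0.0878]
contact_force: [1.4, -0.2, 0.8]
tcp_pos: [0.4312, -0.348, 0.088]
contact_force: [6.6, -3.2, -1.9]
tcp_pos: [0.4309, -0.3482, 0.0882]
contact_force: [9.2, -5.9, -5.0]
t 18.65 tcp [ 0.4309 -0.3482  0.0882] theta -31.07 tilt [ 0.0046 -0.0022] j [ -18.7   16.6  -25.2    0.   -47.9 -102.4] F [ 9.2 -5.9 -5. ] w 0.0
pivot [ 4.61 -2.07] Ft [ 5.1 -0.3 10.9]
```

Force has risen to 11 N with no further movement, so the lever is at its stop. I'll hold briefly, back off, lift clear and check.

```bash
python3 -m creep '[[0,0,0,0,0,0,0],[0,0,0,0,0,0,0],[0,0,0,0,0,1.5,0],[0,0,0,0,0,1,0],[0,0,0,-4,0,0,0],[0,0,0,-5,0,0,0],[0,0,0,-4,0,3,0],[0,0,0,0,0,4,0]]'; python3 -m creep '[[0,0,0,0,0,4,0],[0,0,0,0,0,4,0],[0,0,0,0,0,4,0],[0,0,0,0,0,0,0],[0,0,0,0,0,0,0],[0,0,0,0,0,0,0]]'
python3 - <<'E'
from h import *
st()
w=np.concatenate([cloud("side",r.capture("side")[1]).reshape(-1,3) for k in range(3)])
h=w[(np.hypot(w[:,0]-.487,w[:,1]+.085)<.075)&(w[:,2]>.105)&(w[:,2]<.14)];print("handle",len(h),h.mean(0).round(4))
l=w[(np.hypot(w[:,0]-.437,w[:,1]+.298)<.065)&(w[:,2]>.09)&(w[:,2]<.115)];k=l.mean(0);print("knob",len(l),k.round(4),"phi",np.degrees(np.arctan2(k[1]+.298,k[0]-.437)))
for q in["marker","timer","pliers","bronze_block","steel_cup","cot_jar"]:
    for m in r.masks_of(q,"side")[:1]:
        p=cloud("side",r.capture("side")[1])[m["pixels"]];print(q,np.nanmedian(p,0).round(3))
im,_=r.capture("side");crop(im,"pics/s9.png",(.45,-.22,.1))
E
```

```text
time_s: 19.45
tcp_pos: [0.5122, -0.3978, 0.2257]
eef_rot: [1.3, 89.4, -29.7]
contact_force: [1.2, 0.1, 1.0]
gripper_width: 0.0003
time_s: 20.05
tcp_pos: [0.6121, -0.4576, 0.2171]
eef_rot: [-177.6, 89.9, 151.4]
contact_force: [-0.2, 0.1, -0.1]
gripper_width: 0.0005
t 20.05 tcp [ 0.6121 -0.4576  0.2171] theta -31.03 tilt [-0.0012  0.0006] j [-22.3  29.3  13.3  -0.  -74.  -98.8] F [-0.2  0.1 -0.1] w 0.001
handle 138 [ 0.4425 -0.0964  0.1239]
knob 87 [ 0.4141 -0.3372  0.1008] phi -120.35089992057281
marker [ 0.426 -0.319  0.076]
timer [ 0.415 -0.371  0.018]
pliers [0.483 0.042 0.009]
bronze_block [ 0.39  -0.041  0.01 ]
steel_cup [0.401 0.329 0.046]
cot_jar [0.556 0.375 0.064]
```

View pics/s9.png

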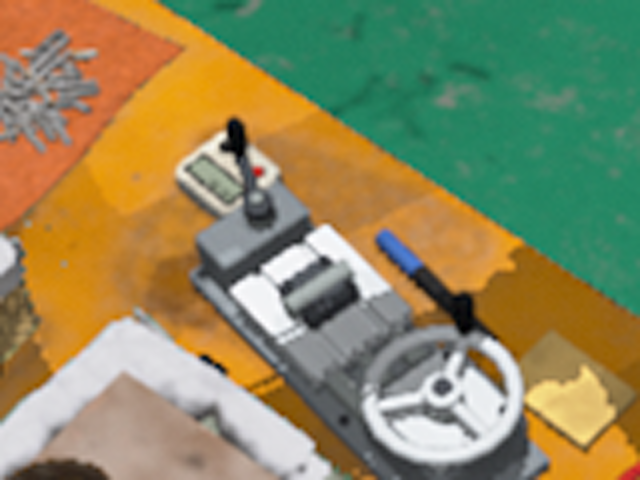

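```bash
python3 -c "from h import *;print(r.close_job())"
```

```text
the job is handed in; nothing more can be done
None
```

I pushed the hand wheel clockwise through one full turn with the closed fingertips, then pushed the lock lever clockwise until it stopped. I lifted clear and handed the job in at about 20 s; no verdict is reported.

- **Wheel:** the handle ended at (0.4425, -0.0964) against (0.4429, -0.0983) at the start, both from the side camera. That is about 2 mm off, well inside the 12 mm allowed. The top camera could not see the handle after the turn, because the arm hid it, so this rests on one camera.
- **Lock:** the lever turned about 70° (1.23 rad). The force then rose to about 12 N with no further movement, which I took as the stop.
- **Forces:** readings between moves were about 5 N at most while pushing the wheel and about 12 N at the lock's stop. I did not see values between readings.
- **Things standing around:** the block, cup, jar and timer read within about 15 mm of where they were. The timer now lies partly under the lever, so its reading is less certain. The pliers read 20 mm off, but only part of them is measured from this view, and I saw no sign they were touched.
- **Check that failed:** the last network search for the marker returned the lock lever instead. In the last picture the marker lies where it did.

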